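# Vent the rectangular waste jug through its push-and-turn safety cap

### The job

Vent the rectangular waste jug, the one with the loop handle: press its safety cap down firmly, turn it anticlockwise (seen from above) while it is pressed until it is past its catch, and let it go so that it pops up and stays up. Leave the twin cap on the round bottle closed.

Things in the scene. Friction and masses are not known exactly. Their poses are not given: they have to be found in the camera images.
- jug_cap_top (a point): Centre of the top of the jug's cap (moves with it; z up): grey, round, ribbed, 46 mm wide, 32 tall, top 198 mm up when locked. Grip it across any diameter, 30 to 60 N. Below it 20 mm of bare neck; nothing within 60 mm is higher than 146 mm. Jug: white, 110 x 150 mm, 140 tall, loop handle on one broad side reaching 105 mm from the cap's axis; fixed, in a grey tray 150 x 180 mm.
- jug_press (a joint): Height of the jug's cap in m: 0 locked, negative pressed, positive popped up. A spring pushes it up: it starts to sink at 9 N, 15 N hold it 7 mm down, it bottoms at -0.010 (17 N). The catch lets it turn only while pressed 5 mm or more: aim for 7 to 8 mm. Past the catch and let go, it rises by itself to +0.008 and stays. It cannot be lifted off.
- jug_cap (a joint): Angle of the jug's cap in rad: 0 locked, growing anticlockwise from above. It is past the catch from 0.98 (56 degrees) and meets a stop at 1.32 (76 degrees): aim for 1.15. Turning takes about 0.05 N m while pressed. Let go before 0.98 it stays caught low. A ridge on the cap's top, from its middle to the rim, points along the jug's handle (at the 0 angle) and turns with it.
- bottle_cap (a joint): Angle in rad (0 locked) of the twin cap, of the same shape, size and height, on the other container: a round white bottle, 116 mm wide, without a handle, fixed in a square grey tray of 150 mm. It must stay locked. Jug and bottle stand side by side, either one on the left, at least 300 mm apart.
There are look-alikes about, which are no part of the job. What is shaped like the part that bears bottle_cap but red is not meant.

How it is judged (in metres and radians):
At the end, for the whole second after the job is handed in: The rectangular jug's cap is turned past its catch (more than 0.9 rad from locked) and stands popped up by more than 6 mm, at rest; the round bottle's cap is still locked (turned less than 0.3 rad) (value of joint jug_cap above 0.9 rad and value of joint jug_press above 0.006 m and velocity of joint jug_press below 0.01 m/s and value of joint bottle_cap below 0.3 rad); the robot touches nothing.
It fails at once if the round bottle's cap is opened (turned more than 0.3 rad) (value of joint bottle_cap above 0.3 rad).
It also fails if it takes over 35 s, if anything falls off the work surface, if the arm or the gripper's body presses on something with over 40 N, if the wrist force passes 120 N, or if a joint passes its speed limit or range.

### The arm

A 6-joint arm with a two-finger parallel gripper is mounted at the origin on the work surface. World frame = base frame: x ahead of the robot, y to its left, z up, the work surface at z = 0. Lengths are in mm, angles in degrees, forces in N, time in s.
With the tool pointing down it reaches from about 350 to 850 mm from the base axis. Payload 8.1 kg.
Tool frame: the origin (TCP) lies midway between the tips of the shut fingers; the grasp point (between the pads) lies 19 mm behind it; x points along the fingers, y is the direction in which the jaws open and shut, and the axes are right-handed (so a half turn about x gives the same grasp; the last joint's range is limited). The gripper opens to 85 mm and grips with 20 to 120 N. Pads are 22 mm wide; open, the fingers measure 114 mm over their backs; the gripper's body (76 mm by 85 mm) begins 54 mm behind the grasp point. The pads swing forward as they close: fully open they stand 13 mm farther back than shut.
Start: joints at [-72.731, 7.471, 85.268, -0, 87.261, -4.893], TCP at [226.356, -555.669, 231.292] pointing down, gripper open.
Joint ranges: [-169.43, 169.43], [-51.17, 129.36], [1.28, 143.12], [-76.62, 256.62], [0, 156.53], [-152.29, 152.29]. Speed limits (degrees/s): [136.94, 136.94, 159.86, 180, 180, 180].

### API

Orientations are given as [roll, pitch, yaw] about the fixed x, y, z axes, in that order (R = Rz(yaw) Ry(pitch) Rx(roll)).
In Python, from bench import r gives the robot as it stands.
- The arm moves only by the tool move_arm, never from a script. Its argument "deltas" is a list of rows, each a list of 2 entries, a list of its own where there are three numbers: the shift along the tool's x, y, z in mm, then the turn about the tool's x in degrees. A call has 1 to 12 rows; each row is the pose to reach, as a shift and turn from the pose measured when the call began, along the tool's axes at that moment; what a row does not reach only later rows make up. A row lasts 1/8 s, in which the tool goes at most 62.5 mm and 10.7 degrees, less where a joint would pass 70% of its speed; a pose out of reach is approached as far as the arm can. A call with a gripper value outside its range is refused whole. "jaw" is the opening, from -1 (shut) to 1 (fully open), set as the call begins (left out, the last holds). The fingers move at their own pace and stop on an object; "squeeze" is the grip in N (left out, the last holds). Time passes only in rows, so rows that repeat a pose let the fingers close. It gives the time, the measured TCP pose, the force and the opening at its end, in the units of the state.
- r.sense(): the state, without advancing time (a new reading comes with each control period).
- r.snapshot(name): name is "scene" or "top" or "wrist"; returns (picture, depth): 420x560x3 uint8, red, green, blue; 420x560 float32, mm along the optical axis (not along the pixel's ray), 0 where there is no reading.
- r.get_calibration(name): a dict with "fovy" (degrees; the focal length in pixels is half the picture's height over the tangent of half this angle, whatever the lens; pixels are square), "cx", "cy" (the principal point, pixels), "position" and "attitude" of the camera in the world; the wrist camera has in their place "tool_from_camera" (4x4, takes a point from camera to tool coordinates, whose origin is the TCP and whose axes are the tool frame's). Camera axes: x right, y down, z forward; pixel columns grow to the right and rows downward; lengths in mm; the calibration is good to about 2 mm. A picture is of the moment at which its call begins: read the wrist's pose just before it. get_calibration takes no time and is no camera call.
- r.hand_in(): hands the job in, once; it reports no verdict.
The state is a dict: "time": time; "joint_pos": joint angles; "qd": joint speeds; "joint_efforts": joint torques, N m; "tool_pos": TCP position; "tcp_rot": TCP orientation; "ft_force": force on the tool from outside, world axes, zero at the start; "wrist_torque": the same for the moment, N m; "finger_gap": finger opening in mm.
Only numpy, scipy, OpenCV 4.12 (cv2) and the standard library are available. Lean on these libraries where they do the work, as an engineer would, in place of code of your own. Each camera call takes 0.05 s, during which the arm holds its last target. There are 200 camera calls.

## Working session

There is one attempt and no reset: what is moved stays moved. The work goes in short steps, Python scripts to look and compute and a tool call to move; the robot and the scene stay as the last step left them, time stands still between calls to the robot, and variables do not carry over. Pictures are saved under pics/ and viewed, about 8 in all and at most 12, crops included, and the job is handed in when it is done.

Besides the shell and the picture viewer there is one more tool, called after "Emit:" by a JSON object that holds its "method" and its "body", one argument or row to a line. move_arm: Moves the arm, as the interface text tells. Its arguments: {"type":"object","properties":{"deltas":{"type":"array","items":{"type":"array"}},"jaw":{"type":"number"},"squeeze":{"type":"number"}},"required":["deltas"]}

```bash
mkdir -p pics; cat > h.py <<'E'
import numpy as np,cv2
from bench import r
def cam(n):
    c=r.get_calibration(n);f=210/np.tan(np.radians(c['fovy']/2));return c,f
def snap(n,name):
    im,d=r.snapshot(n);cv2.imwrite('pics/'+name,im[:,:,::-1]);np.save('pics/'+name+'.npy',d);return im,d
E
python3 - <<'E'
from h import *
for n in('top','scene'):
    c,f=cam(n);print(n,c,f);snap(n,n+'0.png')
print(r.sense())
E
```

```text
top {'fovy': 52.05340853188879, 'cx': 284.81492360627846, 'cy': 204.6631993154645, 'position': array([ 394.31410481,   17.649602  , 1115.72272122]), 'attitude': array([-176.43333859,   -1.94326825,  -91.65126455])} 430.0549698277843
scene {'fovy': 56.2434232932631, 'cx': 281.19845833742943, 'cy': 209.67631584160966, 'position': array([ 952.01395673, -370.45622378,  683.2253961 ]), 'attitude': array([-132.85455829,    0.24491078,   52.53330051])} 392.9366100919695
{'time': 0.1, 'joint_pos': array([-7.27323457e+01,  7.51273166e+00,  8.53257087e+01,  4.29763434e-04,
        8.72621710e+01, -4.89252655e+00]), 'qd': array([-0.01141608, -0.01287369, -0.22967762, -0.03056003,  0.05008528,
       -0.01112219]), 'joint_efforts': array([ 1.25637929e-03, -5.70951104e+01, -5.01942980e+01, -2.03616728e-04,
        8.02969647e-03, -1.50684048e-05]), 'tool_pos': array([ 226.19159826, -555.1690935 ,  230.30342585]), 'tcp_rot': array([-95.13696495,  89.8993877 , 107.02319496]), 'ft_force': array([-0.54222273,  0.0990314 , -0.5074419 ]), 'wrist_torque': array([ 0.00766967,  0.00155152, -0.05188194]), 'finger_gap': 85.512930973305}
```

View pics/top0.png

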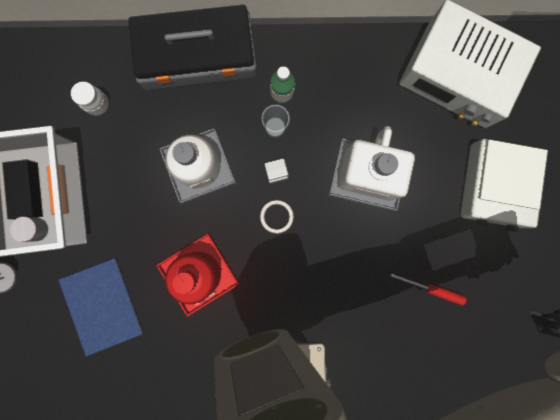

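View pics/scene0.png

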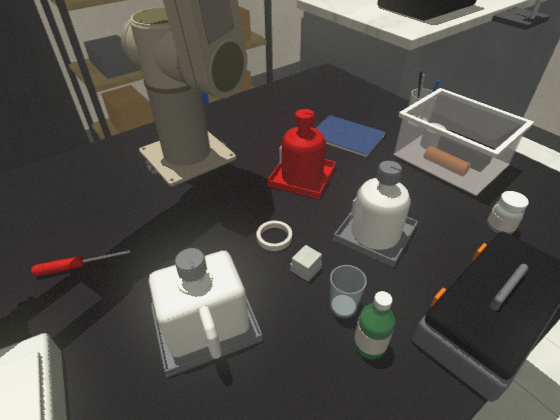

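Top view candidates: a white rectangular jug with a loop handle (cap ~387,164; handle ~386,137), a round white bottle (cap ~185,153), and a red look-alike (185,280). The jug at right is the one meant because it is rectangular with a handle. I'll confirm this in a crop and measure the cap.

```bash
cat >> h.py <<'E'
from scipy.spatial.transform import Rotation as Ro
def world(n,u,v,z):
    c,f=cam(n);p=np.stack([(u-c['cx'])/f*z,(v-c['cy'])/f*z,z],-1)
    return p@Ro.from_euler('xyz',c['attitude'],degrees=True).as_matrix().T+c['position']
def cloud(n,d):
    v,u=np.mgrid[:420,:560];return world(n,u,v,d.astype(float))
E
python3 - <<'E'
from h import *
for n,(u0,v0) in (('top',(387,164)),('scene',(190,262)),('top',(185,153))):
    im=cv2.imread(f'pics/{n}0.png');d=np.load(f'pics/{n}0.png.npy');P=cloud(n,d)
    v,u=np.mgrid[:420,:560]
    m=(abs(u-u0)<22)&(abs(v-v0)<22)&(d>0)&(P[...,2]>185)&(P[...,2]<210)&(im.max(2)<160)
    t=P[m]; top=m&(abs(P[...,2]-np.percentile(t[:,2],80))<5)
    p=P[top].astype(np.float32);(c,rad)=cv2.minEnclosingCircle(p[:,:2].copy())
    print(n,top.sum(),p.mean(0),c,rad,np.percentile(t[:,2],[5,50,80,95]))
    print(' px',u[top].mean(),v[top].mean())
    # jug body top
b=cv2.imread('pics/top0.png')[115:215,325:425];s=cv2.imread('pics/scene0.png')[235:360,140:265]
cv2.imwrite('pics/crop.png',np.hstack([cv2.resize(b,(400,400),interpolation=3),cv2.resize(s,(400,400),interpolation=3)]))
im,d=None,np.load('pics/top0.png.npy');P=cloud('top',d)
q=P[(P[...,2]>125)&(P[...,2]<150)];q=q[(q[:,0]>350)&(q[:,1]<-100)&(q[:,1]>-420)]
print(cv2.minAreaRect(q[:,:2].astype(np.float32)),len(q))
print('handle px',P[137,386],P[130,387])
c=r.get_calibration('wrist');print(c)
E
```

```text
top 330 [ 534.7354  -239.52867  198.09668] (534.9102783203125, -239.77113342285156) 22.825267791748047 [190.81286132 197.74963387 199.41188121 200.8418801 ]
 px 387.0242424242424 163.23030303030302
scene 520 [ 538.67554 -240.90932  198.83768] (537.5501098632812, -240.33193969726562) 23.699155807495117 [188.26001744 198.57770826 199.5499528  200.65672349]
 px 189.5173076923077 259.06538461538463
top 334 [568.87665 200.04446 197.49088] (569.0009155273438, 200.2198486328125) 22.532428741455078 [191.1598706  197.22960076 198.77133261 200.46757823]
 px 182.7425149700599 152.2185628742515
((693.3004150390625, -284.9507751464844), (150.62991333007812, 440.0977783203125), 74.0827865600586) 2627
handle px [ 606.28662312 -257.95099159  133.38012077] [ 623.11919526 -261.46741849  131.82205675]
{'fovy': 66.43973927584554, 'cx': 279.1731680712795, 'cy': 204.27246963981537, 'tool_from_camera': array([[-7.73775132e-04, -3.00768897e-01,  9.53696740e-01,
        -1.42541937e+02],
       [ 9.99999691e-01, -3.68105748e-04,  6.95252595e-04,
         4.06274177e-01],
       [ 1.41950896e-04,  9.53696983e-01,  3.00769089e-01,
        -7.71087821e+01],
       [ 0.00000000e+00,  0.00000000e+00,  0.00000000e+00,
         1.00000000e+00]])}
```

View pics/crop.png

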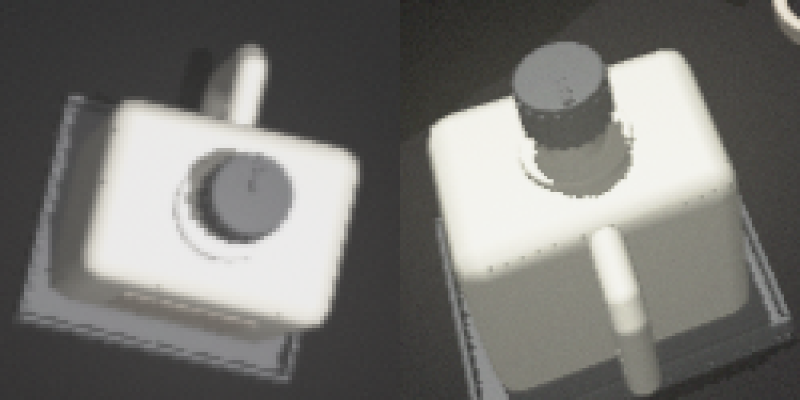

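The crop confirms it: a rectangular jug with a loop handle, its ridge pointing to the handle, cap at crop (250,195). Both cameras put the top at about (536,-240,198). That matches the 198 mm given and the 23 mm radius. Now the move in tool axes.

```bash
cat >> h.py <<'E'
def to(p):
    s=r.sense();R=Ro.from_euler('xyz',s['tcp_rot'],degrees=True).as_matrix()
    print('tool axes (cols)\n',R.round(3));print('delta',(R.T@(np.array(p)-s['tool_pos'])).round(1),'pos',s['tool_pos'].round(1),'q',s['joint_pos'].round(1),'t',s['time'],'F',s['ft_force'].round(1),s['wrist_torque'].round(2),s['finger_gap'])
E
python3 -c "
from h import *
to((536,-240,235))"
```

```text
tool axes (cols)
 [[-0.001  0.377 -0.926]
 [ 0.002 -0.926 -0.377]
 [-1.    -0.002 -0.   ]]
delta [  -4.3 -175.  -405.8] pos [ 226.2 -555.2  230.3] q [-72.7   7.5  85.3   0.   87.3  -4.9] t 0.1 F [-0.5  0.1 -0.5] [ 0.01  0.   -0.05] 85.512930973305
```

Emit:
{"method": "move_arm", "body": {
  "deltas": [
    [[-10,-17,-40],0],
    [[-15,-34,-80],0],
    [[-15,-51,-120],0],
    [[-15,-69,-160],0],
    [[-15,-86,-200],0],
    [[-15,-104,-241],0],
    [[-15,-121,-281],0],
    [[-15,-138,-321],0],
    [[-12,-155,-361],0],
    [[-10,-170,-393],0],
    [[-8,-175,-406],0],
    [[-6,-175,-406],0]
  ],
  "jaw": 1,
  "squeeze": 50
}}

```text
time: 1.6
tool_pos: [536.3, -239.7, 236.2]
tcp_rot: [-74.9, 89.9, 127.4]
ft_force: [0.9, -0.7, -0.4]
finger_gap: 85.6
```

```bash
python3 - <<'E'
from h import *
to((536,-240,162))
s=r.sense();R=Ro.from_euler('xyz',s['tcp_rot'],degrees=True).as_matrix()
im,d=snap('wrist','w1.png')
c,f=cam('wrist');v,u=np.mgrid[:420,:560];T=c['tool_from_camera']
p=np.stack([(u-c['cx'])/f*d,(v-c['cy'])/f*d,d],-1)@T[:3,:3].T+T[:3,3]
P=p@R.T+s['tool_pos']
m=(d>0)&(abs(P[...,2]-198)<4)&(np.hypot(P[...,0]-536,P[...,1]+240)<35)
q=P[m];print(m.sum(),q.mean(0),cv2.minEnclosingCircle(q[:,:2].astype(np.float32).copy()),u[m].mean(),v[m].mean())
E
```

```text
tool axes (cols)
 [[-0.001  0.378 -0.926]
 [ 0.002 -0.926 -0.378]
 [-1.    -0.002  0.001]]
delta [74.2  0.4  0.3] pos [ 536.3 -239.7  236.2] q [-29.1   5.5  86.9   0.   87.7  38.7] t 1.6 F [ 0.9 -0.7 -0.4] [-0.02  0.03 -0.03] 85.64084962906921
4056 [ 537.88433    -240.13989926  198.20636078] ((537.34521484375, -240.46998596191406), 23.524951934814453) 280.16715976331363 233.53772189349112
```

View pics/w1.png

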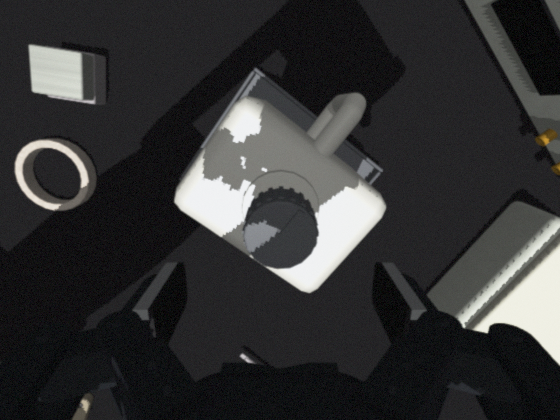

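The wrist view shows the cap at (280,233), between the open fingers. It measures (537.3,-240.4,198.2), agreeing with the other cameras. Descending.

Emit:
{"method": "move_arm", "body": {
  "deltas": [
    [[12,0,-0.5],0],
    [[24,0,-0.5],0],
    [[36,0,-0.5],0],
    [[48,0,-0.5],0],
    [[60,0,-0.5],0],
    [[68,0,-0.5],0],
    [[74,0,-0.5],0],
    [[74,0,-0.5],0]
  ]
}}

```text
time: 2.65
tool_pos: [535.8, -239.8, 161.5]
tcp_rot: [-63.2, 89.8, 139.0]
ft_force: [-0.2, 0.5, 0.3]
finger_gap: 85.5
```

Emit:
{"method": "move_arm", "body": {
  "deltas": [
    [[0,0,0],0],
    [[0,0,0],0],
    [[0,0,0],0],
    [[0,0,0],0],
    [[0,0,0],0],
    [[0,0,0],0],
    [[0,0,0],0],
    [[0,0,0],0]
  ],
  "jaw": -1,
  "squeeze": 50
}}

```text
time: 3.65
tool_pos: [536.1, -240.0, 162.1]
tcp_rot: [-67.1, 89.9, 135.0]
ft_force: [-2.0, -0.3, 4.8]
finger_gap: 45.1
```

Emit:
{"method": "move_arm", "body": {
  "deltas": [
    [[2,0,0],0],
    [[4,0,0],0],
    [[6,0,0],0],
    [[7,0,0],0],
    [[7.5,0,0],0],
    [[7.5,0,0],0]
  ]
}}

```text
time: 4.4
tool_pos: [536.2, -240.1, 156.2]
tcp_rot: [-70.4, 89.9, 131.8]
ft_force: [-6.1, 2.6, 13.2]
finger_gap: 44.7
```

```bash
python3 -c "
from h import *
to((536,-240,154))"
```

```text
tool axes (cols)
 [[-0.001  0.378 -0.926]
 [ 0.001 -0.926 -0.378]
 [-1.    -0.001  0.001]]
delta [ 2.2 -0.1  0.1] pos [ 536.2 -240.1  156.2] q [-29.1   8.3  92.3   0.   79.5  38.7] t 4.4 F [-6.1  2.6 13.2] [ 0.47  0.96 -0.01] 44.74560456821834
```

Emit:
{"method": "move_arm", "body": {
  "deltas": [
    [[2,0,0],0],
    [[3.5,0,0],0],
    [[4,0,0],0],
    [[4,0,0],0]
  ]
}}

```text
time: 4.9
tool_pos: [536.2, -240.1, 154.0]
tcp_rot: [-77.1, 89.9, 125.1]
ft_force: [-7.6, 2.9, 14.9]
finger_gap: 44.9
```

Emit:
{"method": "move_arm", "body": {
  "deltas": [
    [[2,0,0],-6],
    [[2,0,0],-12],
    [[2,0,0],-18],
    [[2,0,0],-24],
    [[2,0,0],-30],
    [[2,0,0],-36],
    [[2,0,0],-42],
    [[2,0,0],-48],
    [[2,0,0],-54],
    [[2,0,0],-60],
    [[2,0,0],-66],
    [[2,0,0],-66]
  ]
}}

```text
time: 6.4
tool_pos: [536.1, -240.0, 153.8]
tcp_rot: [-139.5, 90.0, 128.8]
ft_force: [-6.9, 3.8, 15.0]
finger_gap: 44.7
```

```bash
python3 -c "
from h import *
to((536,-240,154))
snap('wrist','w2.png')"
```

```text
tool axes (cols)
 [[-0.     1.    -0.03 ]
 [ 0.001 -0.03  -1.   ]
 [-1.    -0.001 -0.001]]
delta [-0.2 -0.1 -0. ] pos [ 536.1 -240.   153.8] q [-29.1   8.3  92.5   0.   79.2 -27.4] t 6.4 F [-6.9  3.8 15. ] [ 0.55  1.31 -0.01] 44.66544074431736
```

View pics/w2.png

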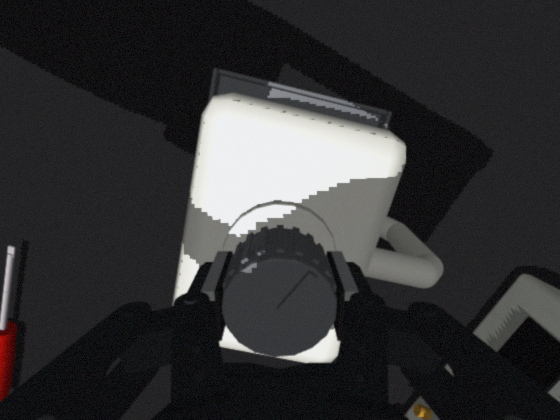

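The wrist view shows the ridge from (278,307) to (312,270), about 62–66° anticlockwise of the handle direction. It turned with the gripper without slipping. Release.

Emit:
{"method": "move_arm", "body": {
  "deltas": [
    [[0,0,0],0],
    [[0,0,0],0],
    [[0,0,0],0],
    [[0,0,0],0],
    [[0,0,0],0],
    [[0,0,0],0],
    [[0,0,0],0],
    [[0,0,0],0]
  ],
  "jaw": 1
}}

```text
time: 7.45
tool_pos: [536.1, -240.1, 153.8]
tcp_rot: [-136.0, 90.0, 132.2]
ft_force: [0.4, -0.4, 0.6]
finger_gap: 85.2
```

Emit:
{"method": "move_arm", "body": {
  "deltas": [
    [[-10,0,0],0],
    [[-25,0,0],0],
    [[-40,0,0],0],
    [[-60,0,0],0],
    [[-80,0,0],0],
    [[-100,0,0],0],
    [[-110,0,0],0],
    [[-110,0,0],0]
  ]
}}

```text
time: 8.45
tool_pos: [536.6, -240.4, 264.9]
tcp_rot: [77.6, 89.9, -14.2]
ft_force: [-0.3, 0.7, 0.2]
finger_gap: 85.4
```

```bash
python3 - <<'E'
from h import *
s=r.sense();R=Ro.from_euler('xyz',s['tcp_rot'],degrees=True).as_matrix()
print(s['time'],s['tool_pos'],s['ft_force'],s['finger_gap'],s['qd'])
im,d=snap('wrist','w3.png')
c,f=cam('wrist');v,u=np.mgrid[:420,:560];T=c['tool_from_camera']
P=(np.stack([(u-c['cx'])/f*d,(v-c['cy'])/f*d,d],-1)@T[:3,:3].T+T[:3,3])@R.T+s['tool_pos']
m=(d>0)&(np.hypot(P[...,0]-537,P[...,1]+240)<18)&(P[...,2]>180);print(np.median(P[m][:,2]),m.sum())
d=snap('scene','s3.png')[1];P=cloud('scene',d)
for x,y in((537,-240),(569,200)):
    m=(d>0)&(np.hypot(P[...,0]-x,P[...,1]-y)<18)&(P[...,2]>180)&(P[...,2]<220);print(m.sum(),np.median(P[m][:,2]))
E
```

```text
8.45 [ 536.59411087 -240.37564652  264.90568927] [-0.31906571  0.65095439  0.20640379] 85.40614593754101 [ 0.07592675  0.7867099   1.8535425   0.14237958 -0.69631856  0.02316826]
345.1685598566993 8658
303 207.0850049291936
149 199.3302832898845
```

View pics/w3.png

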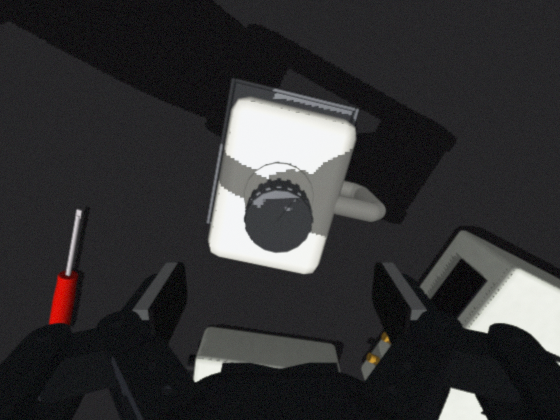

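The final view shows the cap at (278,215), with its ridge pointing up-right, still turned about 65° from the handle. The scene depth puts its top at 207 mm, up from 199, so it has popped up.

```bash
python3 -c "
from h import *
print(r.hand_in())"
```

```text
the job is handed in; nothing more can be done
None
```

The jug's cap is vented: it is turned past its catch and standing up. I handed the job in at about 8.5 s; no verdict is reported.

I gripped the rectangular jug's cap at 50 N and pressed it about 7 mm down (15 N). I then turned it 66° (1.15 rad) anticlockwise, opened the jaws and withdrew about 110 mm straight up.

**Last checks:**
- **Height:** the scene camera put the cap's top at 207 mm, up from about 199 mm. That matches the expected 8 mm rise.
- **Angle:** the ridge still points about 65° from the handle, so the cap did not slip or turn back.
- **Contact:** the wrist force was about 0 N and the gripper was clear of everything.
- **Round bottle:** I never went near it. Its cap read 199.3 mm against 198.8 mm on the locked jug cap from the same camera before the job. I did not check its angle directly.
- **Failed check:** the wrist-camera height reading at the end (345 mm) was useless because my mask also caught the gripper. I relied on the scene camera instead.

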